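# Click the yellow highlighter cassette onto the display rail

## Task

Restock the highlighter display: pick up the cassette of yellow highlighters, stand it on the open end of the blue rail, and slide it along under the rail's lips until it is fully home and the two orange rollers snap into the notches of its foot. Let go of it there, upright, and leave the pink and the green cassettes where they stand.

Things in the scene. Friction and masses are not known exactly. Their poses are not given: they have to be found in the camera images.
- yellow_cassette (a point): Centre (38 mm up) of the loose cassette to load: yellow highlighters in a white holder on a yellow foot, 76 mm tall, 0.2 kg. x runs along the foot, z up; half a turn makes no difference. Foot 90 (x) by 70 (y) by 8 mm thick, rounded corners, an 18 mm wide notch midway along each long side. Above it a block 66 (x) by 40 mm (y): grasp it across the 40 mm, best 5 to 10 mm above here.
- pink_cassette (a point): Centre (38 mm up) of the pink cassette, the yellow one's shape with pink highlighters and foot. A bystander: leave it where it stands.
- green_cassette (a point): Centre (38 mm up) of the green cassette, the yellow one's shape with green highlighters and foot. A bystander: leave it where it stands.
- rail_entry (a point): Where the cassette's centre belongs when set down on the open end of the rail's 6 mm thick grey floor plate: 44 mm above the table, 180 mm before the home place, axes as the rail's. Up to 15 mm off to either side or 10 degrees askew is still led in: from 45 mm ahead of here blue guide walls, 20 mm high, narrow from 114 to 74 mm apart over 60 mm.
- dock: The fixed blue rail. Origin on the table under the home centre; x is the sliding direction, z up. Channel from x = -75 mm to an end stop 3 mm past home, 74 mm wide; foot play 2 mm a side, 4 mm in height. Lips 60 mm apart, top 21 mm above the table: keep fingertips above. Two sprung orange rollers at x = 0 give way to a 3 to 12 N push. Slide it held (up to 3 mm off the plate) or push its end.

How it is judged:
By the outcome, as a careful person would: the job done as asked, in the order asked, and still so for the second after the job is handed in, with the robot touching nothing.
It also fails if it takes over 48 s, if anything falls off the work surface, if the arm or the gripper's body presses on something with over 40 N, if the wrist force passes 120 N, or if a joint passes its speed limit or range.

## Robot

A 6-joint arm with a two-finger parallel gripper is mounted at the origin on the work surface. World frame = base frame: x ahead of the robot, y to its left, z up, the work surface at z = 0. Lengths are in mm, angles in rad, forces in N, time in s.
With the tool pointing down it reaches from about 275 to 1000 mm from the base axis. Payload 8.4 kg.
Tool frame: the origin (TCP) lies midway between the tips of the shut fingers; the grasp point (between the pads) lies 19 mm behind it; z points along the fingers, y is the line along which they close (so a half turn about z gives the same grasp; the last joint's range is limited). The gripper opens to 85 mm and grips with 20 to 120 N. Pads are 22 mm wide; open, the fingers measure 114 mm over their backs; the gripper's body (76 mm by 85 mm) begins 54 mm behind the grasp point. The pads swing forward as they close: fully open they stand 13 mm farther back than shut.
Start: joints at [-1.244, 0.353, 1.633, -0, 1.155, -0.002], TCP at [201.816, -591.522, 231.281] pointing down, gripper open.
Joint ranges: [-2.63, 2.63], [-0.92, 2.1], [0.06, 2.66], [-1.3, 4.44], [0, 2.69], [-3.02, 3.02]. Speed limits (rad/s): [2.22, 2.22, 2.79, 3.14, 3.14, 3.14].

## Interface

Orientations are given as [roll, pitch, yaw] about the fixed x, y, z axes, in that order (R = Rz(yaw) Ry(pitch) Rx(roll)).
In Python, from rig import r, imaging gives the robot as it stands. The module is installed in compiled form; this text tells all that it offers.
- The arm moves only by the tool arm_command, never from a script. Its argument "deltas" is a list of rows, each an object of numbers: "hand": the finger opening in mm, from 0 to 85.4; "tx", "ty", "tz": the shift along the tool's x, y, z in mm; "wx", "wy", "wz": the turn, a rotation vector about the tool's x, y, z in rad. A call has 1 to 8 rows; each row shifts and turns the commanded pose from where the row before left it, along the tool's axes as they then stand; what a row does not reach is not made up. A row lasts 1/8 s, in which the tool goes at most 62.5 mm and 10.7 degrees, less where a joint would pass 70% of its speed; a pose out of reach is approached as far as the arm can. A call with a gripper value outside its range is refused whole. The fingers move at their own pace and stop on an object; "squeeze" is the grip in N (left out, the last holds). Time passes only in rows, so rows that do not move let the fingers close. It gives the time, the measured TCP pose, the force, the opening and the grip force at its end, in the units of the state.
- r.sense(): the state, without advancing time (a new reading comes with each control period).
- imaging.grab_frame(name): name is "side" or "top"; returns a dict with "image" (480x640x3 uint8, red, green, blue), "mtx" (3x3 intrinsics, pixels), "world_to_cam" (4x4, takes a point from world to camera coordinates). Camera axes: x right, y up, looking along -z (the intrinsics and any distortion apply to the point x, -y, -z); pixel columns grow to the right and rows downward; lengths in mm; the calibration is good to about 2 mm. A picture is of the moment at which its call begins. There is no depth.
- r.sign_off(): hands the job in; it is judged then, once.
The state is a dict: "clock": time; "qpos": joint angles; "qvel": joint speeds; "joint_efforts": joint torques, N m; "eef_pos": TCP position; "tcp_rot": TCP orientation; "contact_force": force on the tool from outside, world axes, zero at the start; "wrist_torque": the same for the moment, N m; "opening": opening from 0.0 (shut) to 1.0 (fully open); "grasp_force": force on a finger pad.
Only numpy, scipy, OpenCV 4.12 (cv2) and the standard library are available. Lean on these libraries where they do the work, as an engineer would, in place of code of your own. Each camera call takes 0.05 s, during which the arm holds its last target. There are 200 camera calls.

## Working session

There is one attempt and no reset: what is moved stays moved. The work goes in short steps, Python scripts to look and compute and a tool call to move; the robot and the scene stay as the last step left them, time stands still between calls to the robot, and variables do not carry over. Pictures are saved under pics/ and viewed, at most 10 in all, crops included, and the job is handed in when it is done.

Besides the shell and the picture viewer there is one more tool, called as a command line: name --argument value ..., lists and objects as JSON in quotes. arm_command: Moves the arm, as the interface text tells. Its arguments: {"type":"object","properties":{"deltas":{"type":"array"},"squeeze":{"type":"number"}},"required":["deltas"]}

```bash
mkdir -p pics
cat > h.py <<'E'
import numpy as np, cv2
from rig import r, imaging
def grab(n,tag):
    f=imaging.grab_frame(n); cv2.imwrite(f'pics/{tag}.png',f['image'][:,:,::-1]); np.savez(f'pics/{tag}.npz',m=f['mtx'],w=f['world_to_cam']); return f
def p2w(tag,u,v,z):
    d=np.load(f'pics/{tag}.npz'); K,W=d['m'],d['w']
    a=np.linalg.inv(K)@[u,v,1]; a=np.array([a[0],-a[1],-a[2]])
    R,t=W[:3,:3],W[:3,3]; o=-R.T@t; dd=R.T@a
    return o+dd*(z-o[2])/dd[2]
def w2p(tag,P):
    d=np.load(f'pics/{tag}.npz'); K,W=d['m'],d['w']
    c=W[:3,:3]@np.array(P,float)+W[:3,3]; q=K@[c[0],-c[1],-c[2]]; return q[:2]/q[2]
E
python3 - <<'E'
from h import *
for n in('top','side'):
    f=grab(n,n+'0'); print(list(f.keys()))
s=r.sense(); print(s)
E
```

```text
['image', 'mtx', 'world_to_cam']
['image', 'mtx', 'world_to_cam']
{'clock': 0.1, 'qpos': array([-1.24438018e+00,  3.53599192e-01,  1.63405191e+00,  8.36185188e-06,
        1.15522418e+00, -2.38818409e-03]), 'qvel': array([ 1.56901640e-03, -1.50580642e-03, -2.21570611e-03,  1.75553202e-03,
        3.72040639e-05,  5.84542039e-04]), 'joint_efforts': array([-4.33656778e-04, -6.06356978e+01, -3.42821968e+01,  6.65213975e-05,
        3.77320233e-03, -2.33402938e-05]), 'eef_pos': array([ 201.69062051, -591.1054636 ,  230.62744642]), 'tcp_rot': array([-3.14031005e+00, -1.07089297e-05,  3.28800941e-01]), 'contact_force': array([0.07109803, 0.18354339, 1.59224426]), 'wrist_torque': array([ 0.03521534, -0.00951427, -0.00035302]), 'grasp_force': 0.0, 'opening': 1.0024164819779255}
```

View pics/top0.png

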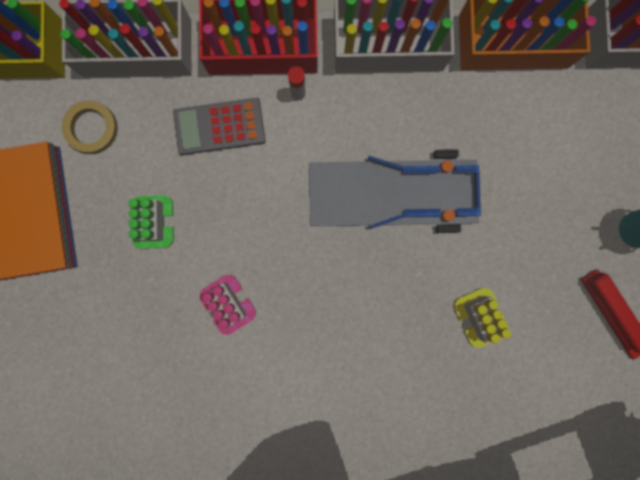

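View pics/side0.png

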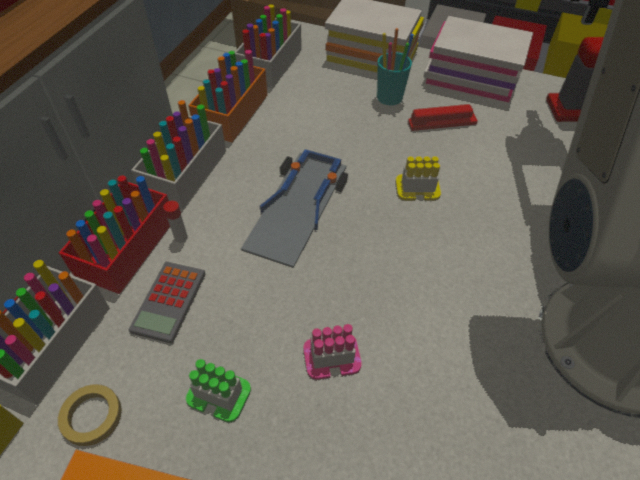

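The top view shows yellow at about (482,318), the rail from (310,195) to home near (447,192) with its open end on the left, pink at (228,304) and green at (150,222). I'll enlarge the yellow cassette and the rail.

Run:
```python
from h import *
im=cv2.imread('pics/top0.png')
a=cv2.resize(im[280:355,440:525],None,fx=7,fy=7,interpolation=cv2.INTER_CUBIC)[:525,:]
b=cv2.resize(im[145:240,300:490],None,fx=4.2,fy=4.2,interpolation=cv2.INTER_CUBIC)
cv2.imwrite('pics/ca.png',a);cv2.imwrite('pics/cb.png',b);print(a.shape,b.shape)
for p in[(0,0),(640,0),(0,480),(320,240),(482,318)]:print(p,p2w('top0',*p,0).round(1))
d=np.load('pics/top0.npz');W=d['w'];print(-W[:3,:3].T@W[:3,3])
```

```text
(525, 595, 3) (399, 798, 3)
(0, 0) [974.  599.4   0. ]
(640, 0) [ 954.5 -527.3    0. ]
(0, 480) [151.7 589.2   0. ]
(320, 240) [541.4  47.2   0. ]
(482, 318) [ 402.5 -226.4    0. ]
[499.7613008   52.76192031 927.19626858]
```

View pics/ca.png

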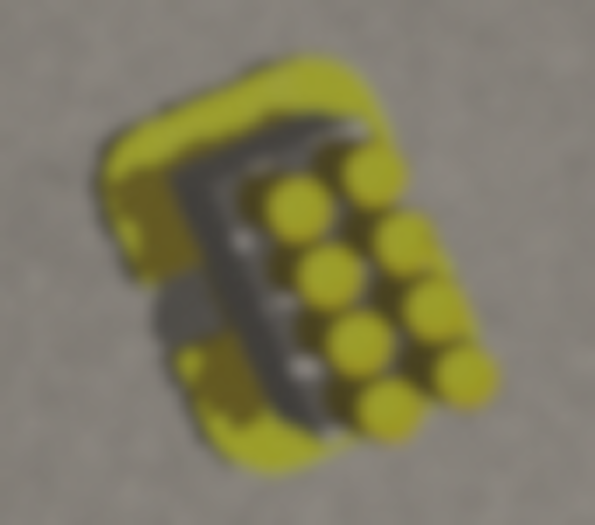

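View pics/cb.png

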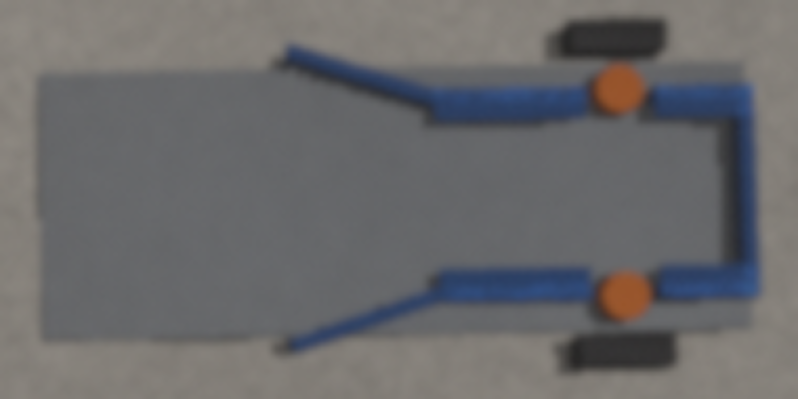

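Run:
```python
from h import *
A=lambda x,y,z:p2w('top0',440+(x+.5)/7-.5,280+(y+.5)/7-.5,z)
B=lambda x,y,z:p2w('top0',300+(x+.5)/4.2-.5,145+(y+.5)/4.2-.5,z)
P=[(297,208),(330,275),(360,343),(390,410),(373,175),(405,242),(435,310),(467,377)]
T=np.array([A(*p,76) for p in P]);print('yel',T.mean(0))
d=T[3]-T[0]+T[7]-T[4];print('axis yaw',np.arctan2(d[1],d[0]), np.linalg.norm(d)/2)
print('notch edge',A(195,310,8))
for n,x,y,z in[('rolL',620,88,22),('rolR',626,295,22),('plLU',40,75,6),('plLD',42,340,6),('plRU',745,62,6),('plRD',752,328,6),('lipLU',432,122,21),('lipRU',720,122,21),('lipLD',440,268,21),('lipRD',742,266,21),('stopU',752,88,21),('stopD',760,292,21)]:print(n,B(x,y,z).round(1))
for n,x,y in[('pink',228,304),('green',150,222)]:print(n,p2w('top0',x,y,38).round())
```

```text
yel [ 404.90158216 -222.39998641   76.        ]
axis yaw -2.740222609590702 49.19788698373215
notch edge [ 394.08896795 -198.94497161    8.        ]
rolL [ 662.  -170.5   22. ]
rolR [ 578.3 -170.    22. ]
plLU [674.9  63.2   6. ]
plLD [566.2  64.5   6. ]
plRU [ 674.6 -226.2    6. ]
plRD [ 565.2 -225.     6. ]
lipLU [649.9 -94.4  21. ]
lipRU [ 647.6 -210.6   21. ]
lipLD [590.8 -95.9  21. ]
lipRD [ 589.2 -217.3   21. ]
stopU [ 661.2 -224.1   21. ]
stopD [ 578.5 -224.2   21. ]
pink [438. 200.  38.]
green [575. 327.  38.]
```

Yellow is at about (405, -222) with yaw 0.40. The rail is centred on x≈620 and slides along -y, with home at y≈-170 and entry at y≈+10.

arm_command --deltas '[{"tx": 39, "ty": -35.4, "tz": 12.5, "hand": 85}, {"tx": 39, "ty": -35.4, "tz": 12.5}, {"tx": 39, "ty": -35.4, "tz": 12.5}, {"tx": 39, "ty": -35.4, "tz": 12.5}, {"tx": 39, "ty": -35.4, "tz": 12.5}, {"tx": 39, "ty": -35.4, "tz": 12.5}, {"tx": 39, "ty": -35.4, "tz": 12.5}, {"tx": 38.4, "ty": -35.5, "tz": 12.5, "wz": -0.072}]'

```text
schema error: expected keys hand, tx, ty, tz, wx, wy, wz
```

arm_command --deltas '[{}, {}, {}]'

```text
schema error: expected keys hand, tx, ty, tz, wx, wy, wz
```

Run:
```python
from h import *
s=r.sense();print(s['clock'],s['eef_pos'],s['tcp_rot'],s['contact_force'])
grab('side','s1');im=cv2.imread('pics/s1.png')
u,v=w2p('s1',(405,-222,76)).astype(int);print(u,v)
cv2.imwrite('pics/cs1.png',cv2.resize(im[max(0,v-80):v+80,u-100:u+100],None,fx=3.7,fy=3.7,interpolation=cv2.INTER_CUBIC))
```

```text
0.1 [ 201.69062051 -591.1054636   230.62744642] [-3.14031005e+00 -1.07089297e-05  3.28800941e-01] [0.07109803 0.18354339 1.59224426]
424 161
```

View pics/cs1.png

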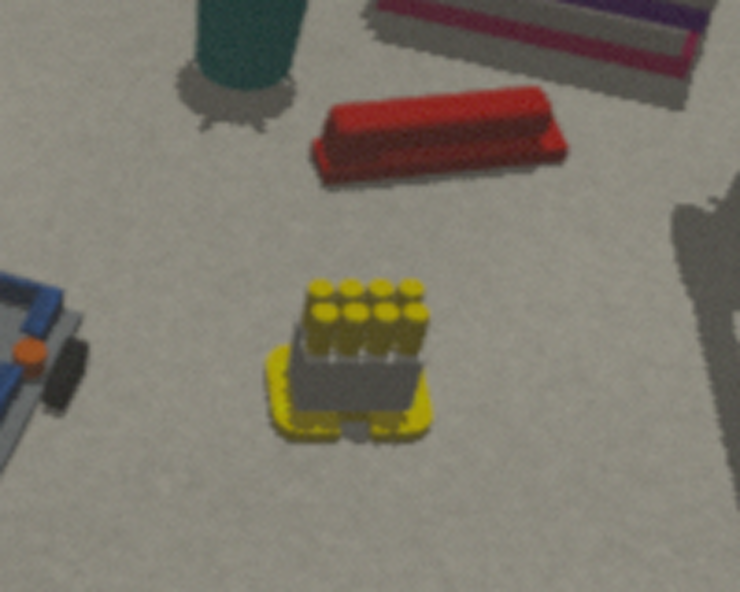

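The call was refused because every row needs all its keys. The side view shows yellow undisturbed. Its top centre is at crop (367,303) against a predicted (370,296), so the estimate holds. I'll resend the move with full rows.

arm_command --deltas '[{"hand": 85, "tx": 39, "ty": -35.4, "tz": 12.5, "wx": 0, "wy": 0, "wz": 0}, {"hand": 85, "tx": 39, "ty": -35.4, "tz": 12.5, "wx": 0, "wy": 0, "wz": 0}, {"hand": 85, "tx": 39, "ty": -35.4, "tz": 12.5, "wx": 0, "wy": 0, "wz": 0}, {"hand": 85, "tx": 39, "ty": -35.4, "tz": 12.5, "wx": 0, "wy": 0, "wz": 0}, {"hand": 85, "tx": 39, "ty": -35.4, "tz": 12.5, "wx": 0, "wy": 0, "wz": 0}, {"hand": 85, "tx": 39, "ty": -35.4, "tz": 12.5, "wx": 0, "wy": 0, "wz": 0}, {"hand": 85, "tx": 38.4, "ty": -35.5, "tz": 12.5, "wx": 0, "wy": 0, "wz": -0.072}, {"hand": 85, "tx": 39, "ty": -35.4, "tz": 12.5, "wx": 0, "wy": 0, "wz": 0}]'

```text
clock: 1.15
eef_pos: [402.4, -219.7, 131.0]
tcp_rot: [3.141, -0.0, 0.402]
contact_force: [-0.0, 0.0, -0.3]
opening: 0.993
grasp_force: 0.0
```

arm_command --deltas '[{"hand": 85, "tx": 0, "ty": 0, "tz": 0, "wx": 0, "wy": 0, "wz": 0}, {"hand": 85, "tx": 0, "ty": 0, "tz": 0, "wx": 0, "wy": 0, "wz": 0}, {"hand": 85, "tx": 0, "ty": 0, "tz": 0, "wx": 0, "wy": 0, "wz": 0}]'

```text
clock: 1.52
eef_pos: [401.5, -222.2, 131.6]
tcp_rot: [3.141, -0.0, 0.399]
contact_force: [-0.7, -0.8, -0.4]
opening: 0.995
grasp_force: 0.0
```

Run:
```python
from h import *
s=r.sense();print(s['clock'],s['eef_pos'],s['tcp_rot'],s['contact_force'])
grab('side','s2');im=cv2.imread('pics/s2.png')
u,v=w2p('s2',(405,-222,76)).astype(int)
cv2.imwrite('pics/cs2.png',cv2.resize(im[max(0,v-80):v+80,u-100:u+100],None,fx=3.7,fy=3.7,interpolation=cv2.INTER_CUBIC))
```

```text
1.525 [ 401.5328794  -222.20589966  131.57213029] [ 3.14100505e+00 -2.70996828e-04  3.99444276e-01] [-0.6792943  -0.79728232 -0.43657987]
```

View pics/cs2.png

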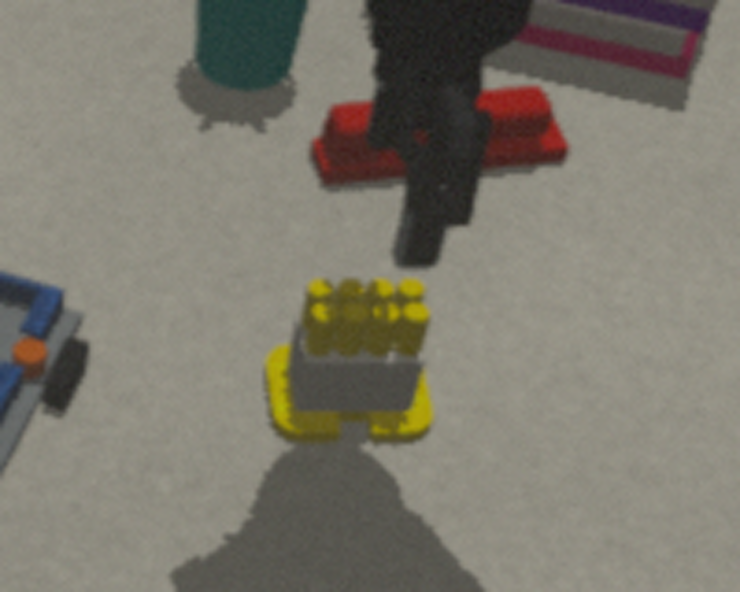

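The near fingertip at crop (415,265) straddles the block as planned. I'll shift 3 mm, descend and grip.

arm_command --deltas '[{"hand": 85, "tx": 3.1, "ty": 1.3, "tz": 0, "wx": 0, "wy": 0, "wz": 0}, {"hand": 85, "tx": 0, "ty": 0, "tz": 30, "wx": 0, "wy": 0, "wz": 0}, {"hand": 85, "tx": 0, "ty": 0, "tz": 30, "wx": 0, "wy": 0, "wz": 0}, {"hand": 85, "tx": 0, "ty": 0, "tz": 30, "wx": 0, "wy": 0, "wz": 0}, {"hand": 85, "tx": 0, "ty": 0, "tz": 16, "wx": 0, "wy": 0, "wz": 0}, {"hand": 85, "tx": 0, "ty": 0, "tz": 0, "wx": 0, "wy": 0, "wz": 0}, {"hand": 85, "tx": 0, "ty": 0, "tz": 0, "wx": 0, "wy": 0, "wz": 0}]'

```text
clock: 2.45
eef_pos: [405.4, -221.6, 25.8]
tcp_rot: [3.141, -0.0, 0.4]
contact_force: [0.9, -0.2, -0.2]
opening: 0.998
grasp_force: 0.0
```

arm_command --deltas '[{"hand": 34, "tx": 0, "ty": 0, "tz": 0, "wx": 0, "wy": 0, "wz": 0}, {"hand": 34, "tx": 0, "ty": 0, "tz": 0, "wx": 0, "wy": 0, "wz": 0}, {"hand": 34, "tx": 0, "ty": 0, "tz": 0, "wx": 0, "wy": 0, "wz": 0}, {"hand": 34, "tx": 0, "ty": 0, "tz": 0, "wx": 0, "wy": 0, "wz": 0}, {"hand": 34, "tx": 0, "ty": 0, "tz": 0, "wx": 0, "wy": 0, "wz": 0}, {"hand": 34, "tx": 0, "ty": 0, "tz": 0, "wx": 0, "wy": 0, "wz": 0}, {"hand": 34, "tx": 0, "ty": 0, "tz": 0, "wx": 0, "wy": 0, "wz": 0}, {"hand": 34, "tx": 0, "ty": 0, "tz": 0, "wx": 0, "wy": 0, "wz": 0}]' --squeeze 45

```text
clock: 3.45
eef_pos: [405.6, -221.5, 25.9]
tcp_rot: [3.14, -0.001, 0.401]
contact_force: [0.1, -0.7, 6.7]
opening: 0.461
grasp_force: 45.3
```

Gripped at a 39 mm opening. Next I lift, carry it over the rail entry and turn.

arm_command --deltas '[{"hand": 34, "tx": 0, "ty": 0, "tz": -20, "wx": 0, "wy": 0, "wz": 0}, {"hand": 34, "tx": 0, "ty": 0, "tz": -30, "wx": 0, "wy": 0, "wz": 0}, {"hand": 34, "tx": 36, "ty": -16.2, "tz": -10, "wx": 0, "wy": 0, "wz": 0}, {"hand": 34, "tx": 36, "ty": -16.2, "tz": 0, "wx": 0, "wy": 0, "wz": 0}, {"hand": 34, "tx": 36, "ty": -16.2, "tz": 0, "wx": 0, "wy": 0, "wz": 0}, {"hand": 34, "tx": 36, "ty": -16.2, "tz": 0, "wx": 0, "wy": 0, "wz": 0}, {"hand": 34, "tx": 36, "ty": -16.2, "tz": 0, "wx": 0, "wy": 0, "wz": 0}, {"hand": 34, "tx": 36, "ty": -16.2, "tz": 0, "wx": 0, "wy": 0, "wz": 0}]'

```text
clock: 4.45
eef_pos: [566.5, -46.2, 85.2]
tcp_rot: [-3.141, 0.0, 0.401]
contact_force: [-0.5, -0.3, -1.9]
opening: 0.464
grasp_force: 46.3
```

arm_command --deltas '[{"hand": 34, "tx": 36, "ty": -16.2, "tz": 0, "wx": 0, "wy": 0, "wz": 0}, {"hand": 34, "tx": 36, "ty": -16.2, "tz": 0, "wx": 0, "wy": 0, "wz": 0}, {"hand": 34, "tx": 0, "ty": 0, "tz": 0, "wx": 0, "wy": 0, "wz": -0.168}, {"hand": 34, "tx": 0, "ty": 0, "tz": 0, "wx": 0, "wy": 0, "wz": -0.168}, {"hand": 34, "tx": 0, "ty": 0, "tz": 0, "wx": 0, "wy": 0, "wz": -0.168}, {"hand": 34, "tx": 0, "ty": 0, "tz": 0, "wx": 0, "wy": 0, "wz": -0.168}, {"hand": 34, "tx": 0, "ty": 0, "tz": 0, "wx": 0, "wy": 0, "wz": -0.168}, {"hand": 34, "tx": 0, "ty": 0, "tz": 0, "wx": 0, "wy": 0, "wz": -0.168}]'

```text
clock: 5.45
eef_pos: [619.2, 10.6, 85.0]
tcp_rot: [-3.141, 0.0, 1.414]
contact_force: [-0.4, 1.1, -1.9]
opening: 0.466
grasp_force: 46.1
```

arm_command --deltas '[{"hand": 34, "tx": 0, "ty": 0, "tz": 0, "wx": 0, "wy": 0, "wz": -0.16}, {"hand": 34, "tx": 0, "ty": 0, "tz": 0, "wx": 0, "wy": 0, "wz": 0}, {"hand": 34, "tx": 0, "ty": 0, "tz": 0, "wx": 0, "wy": 0, "wz": 0}, {"hand": 34, "tx": 0, "ty": 0, "tz": 0, "wx": 0, "wy": 0, "wz": 0}]'

```text
clock: 5.95
eef_pos: [619.6, 10.6, 85.2]
tcp_rot: [-3.141, 0.0, 1.567]
contact_force: [0.2, 0.5, -2.1]
opening: 0.462
grasp_force: 46.1
```

Run:
```python
from h import *
s=r.sense();print(s['clock'],s['eef_pos'],s['tcp_rot'],s['contact_force'],s['qpos'])
grab('side','s3');im=cv2.imread('pics/s3.png')
cv2.imwrite('pics/cs3.png',cv2.resize(im[100:300,200:400],None,fx=3,fy=3,interpolation=cv2.INTER_CUBIC))
for z in(48,124):print(z,(w2p('s3',(620.3,10,z))-[200,100])*3)
```

```text
5.95 [619.59224753  10.58539006  85.2436036 ] [-3.14149185e+00  9.17482591e-07  1.56685977e+00] [ 0.21625384  0.52597566 -2.128435  ] [1.46616582e-02 5.10768704e-01 1.75554080e+00 1.24677814e-06
 8.75383948e-01 1.85974140e-02]
48 [235.52342375 367.63822489]
124 [229.0196238  284.06421566]
```

View pics/cs3.png

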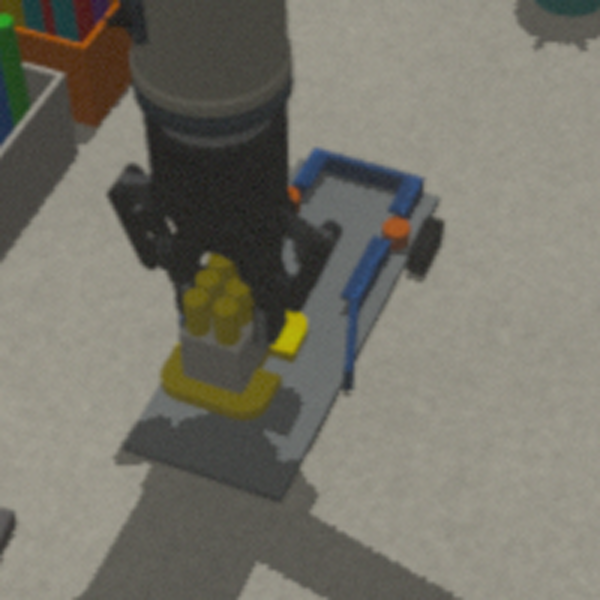

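The cassette hangs level and aligned over the plate, with its foot at crop (220,385) and the rail ahead. I'll lower it and start sliding.

arm_command --deltas '[{"hand": 34, "tx": 0, "ty": 0.5, "tz": 25, "wx": 0, "wy": 0, "wz": 0}, {"hand": 34, "tx": 0, "ty": 0, "tz": 20, "wx": 0, "wy": 0, "wz": 0}, {"hand": 34, "tx": 0, "ty": 0, "tz": 7, "wx": 0, "wy": 0, "wz": 0}, {"hand": 34, "tx": 0, "ty": 0, "tz": 0, "wx": 0, "wy": 0, "wz": 0}, {"hand": 34, "tx": 0, "ty": 0, "tz": 0, "wx": 0, "wy": 0, "wz": 0}, {"hand": 34, "tx": 0, "ty": 0, "tz": 0, "wx": 0, "wy": 0, "wz": 0}]'

```text
clock: 6.75
eef_pos: [620.4, 10.6, 33.6]
tcp_rot: [3.141, -0.0, 1.569]
contact_force: [0.1, -0.2, -3.0]
opening: 0.459
grasp_force: 46.2
```

arm_command --deltas '[{"hand": 34, "tx": -8, "ty": 0, "tz": 0, "wx": 0, "wy": 0, "wz": 0}, {"hand": 34, "tx": -10, "ty": 0, "tz": 0, "wx": 0, "wy": 0, "wz": 0}, {"hand": 34, "tx": -10, "ty": 0, "tz": 0, "wx": 0, "wy": 0, "wz": 0}, {"hand": 34, "tx": -10, "ty": 0, "tz": 0, "wx": 0, "wy": 0, "wz": 0}, {"hand": 34, "tx": -8, "ty": 0, "tz": 0, "wx": 0, "wy": 0, "wz": 0}, {"hand": 34, "tx": -7, "ty": 0, "tz": 0, "wx": 0, "wy": 0, "wz": 0}, {"hand": 34, "tx": -7, "ty": 0, "tz": 0, "wx": 0, "wy": 0, "wz": 0}, {"hand": 34, "tx": 0, "ty": 0, "tz": 0, "wx": 0, "wy": 0, "wz": 0}]'

```text
clock: 7.75
eef_pos: [620.0, -49.9, 33.3]
tcp_rot: [3.142, 0.0, 1.568]
contact_force: [-0.3, -0.2, -2.5]
opening: 0.464
grasp_force: 46.2
```

arm_command --deltas '[{"hand": 34, "tx": -6, "ty": 0, "tz": 0, "wx": 0, "wy": 0, "wz": 0}, {"hand": 34, "tx": -6, "ty": 0, "tz": 0, "wx": 0, "wy": 0, "wz": 0}, {"hand": 34, "tx": -6, "ty": 0, "tz": 0, "wx": 0, "wy": 0, "wz": 0}, {"hand": 34, "tx": -6, "ty": 0, "tz": 0, "wx": 0, "wy": 0, "wz": 0}, {"hand": 34, "tx": -6, "ty": 0, "tz": 0, "wx": 0, "wy": 0, "wz": 0}, {"hand": 34, "tx": -6, "ty": 0, "tz": 0, "wx": 0, "wy": 0, "wz": 0}]'

```text
clock: 8.5
eef_pos: [620.0, -85.9, 33.3]
tcp_rot: [3.142, 0.0, 1.569]
contact_force: [0.1, -0.5, -1.1]
opening: 0.464
grasp_force: 46.2
```

arm_command --deltas '[{"hand": 34, "tx": -6, "ty": 0, "tz": 0, "wx": 0, "wy": 0, "wz": 0}, {"hand": 34, "tx": -6, "ty": 0, "tz": 0, "wx": 0, "wy": 0, "wz": 0}, {"hand": 34, "tx": -6, "ty": 0, "tz": 0, "wx": 0, "wy": 0, "wz": 0}, {"hand": 34, "tx": -6, "ty": 0, "tz": 0, "wx": 0, "wy": 0, "wz": 0}]'

```text
clock: 9.0
eef_pos: [619.9, -109.8, 33.3]
tcp_rot: [-3.142, -0.0, 1.569]
contact_force: [0.2, -0.7, -3.3]
opening: 0.461
grasp_force: 46.2
```

arm_command --deltas '[{"hand": 34, "tx": -5, "ty": 0, "tz": 0, "wx": 0, "wy": 0, "wz": 0}, {"hand": 34, "tx": -5, "ty": 0, "tz": 0, "wx": 0, "wy": 0, "wz": 0}, {"hand": 34, "tx": -5, "ty": 0, "tz": 0, "wx": 0, "wy": 0, "wz": 0}, {"hand": 34, "tx": -5, "ty": 0, "tz": 0, "wx": 0, "wy": 0, "wz": 0}, {"hand": 34, "tx": -5, "ty": 0, "tz": 0, "wx": 0, "wy": 0, "wz": 0}]'

```text
clock: 9.62
eef_pos: [620.2, -134.3, 33.4]
tcp_rot: [3.141, -0.001, 1.569]
contact_force: [1.3, 4.4, -1.6]
opening: 0.46
grasp_force: 46.2
```

arm_command --deltas '[{"hand": 34, "tx": -5, "ty": 0, "tz": 0, "wx": 0, "wy": 0, "wz": 0}, {"hand": 34, "tx": -5, "ty": 0, "tz": 0, "wx": 0, "wy": 0, "wz": 0}, {"hand": 34, "tx": -5, "ty": 0, "tz": 0, "wx": 0, "wy": 0, "wz": 0}, {"hand": 34, "tx": -5, "ty": 0, "tz": 0, "wx": 0, "wy": 0, "wz": 0}]'

```text
clock: 10.12
eef_pos: [619.8, -154.8, 33.3]
tcp_rot: [-3.142, 0.0, 1.569]
contact_force: [1.7, 2.5, -2.8]
opening: 0.464
grasp_force: 46.2
```

arm_command --deltas '[{"hand": 34, "tx": -4, "ty": 0, "tz": 0, "wx": 0, "wy": 0, "wz": 0}, {"hand": 34, "tx": -4, "ty": 0, "tz": 0, "wx": 0, "wy": 0, "wz": 0}]'

```text
clock: 10.38
eef_pos: [619.8, -162.8, 33.3]
tcp_rot: [3.142, 0.0, 1.569]
contact_force: [1.2, 1.2, -2.7]
opening: 0.464
grasp_force: 46.2
```

arm_command --deltas '[{"hand": 34, "tx": -4, "ty": 0, "tz": 0, "wx": 0, "wy": 0, "wz": 0}]'

```text
clock: 10.5
eef_pos: [619.9, -167.0, 33.3]
tcp_rot: [3.141, 0.001, 1.569]
contact_force: [2.2, -1.2, -1.5]
opening: 0.467
grasp_force: 46.1
```

arm_command --deltas '[{"hand": 34, "tx": -2, "ty": 0, "tz": 0, "wx": 0, "wy": 0, "wz": 0}]'

```text
clock: 10.62
eef_pos: [620.1, -169.2, 33.5]
tcp_rot: [3.141, 0.001, 1.569]
contact_force: [0.8, -0.3, -2.2]
opening: 0.462
grasp_force: 46.1
```

arm_command --deltas '[{"hand": 34, "tx": -1, "ty": 0, "tz": 0, "wx": 0, "wy": 0, "wz": 0}, {"hand": 34, "tx": 0, "ty": 0, "tz": 0, "wx": 0, "wy": 0, "wz": 0}]'

```text
clock: 10.88
eef_pos: [619.5, -169.6, 33.2]
tcp_rot: [-3.141, 0.0, 1.569]
contact_force: [0.9, -1.9, -2.3]
opening: 0.465
grasp_force: 46.1
```

arm_command --deltas '[{"hand": 34, "tx": -1, "ty": 0, "tz": 0, "wx": 0, "wy": 0, "wz": 0}, {"hand": 34, "tx": 0, "ty": 0, "tz": 0, "wx": 0, "wy": 0, "wz": 0}]'

```text
clock: 11.12
eef_pos: [619.5, -170.3, 33.2]
tcp_rot: [-3.141, -0.0, 1.569]
contact_force: [-0.2, -1.2, -1.9]
opening: 0.462
grasp_force: 46.1
```

arm_command --deltas '[{"hand": 34, "tx": -1, "ty": 0, "tz": 0, "wx": 0, "wy": 0, "wz": 0}, {"hand": 34, "tx": 0, "ty": 0, "tz": 0, "wx": 0, "wy": 0, "wz": 0}]'

```text
clock: 11.38
eef_pos: [619.7, -171.3, 33.2]
tcp_rot: [-3.141, -0.0, 1.569]
contact_force: [-0.5, 2.0, -2.1]
opening: 0.463
grasp_force: 46.1
```

The y force changes sign near y≈-170.7, so the rollers are seated in the notches. I'll back off a little, lower onto the plate, release and retreat upward.

arm_command --deltas '[{"hand": 34, "tx": 0.5, "ty": 0, "tz": 0.7, "wx": 0, "wy": 0, "wz": 0}, {"hand": 34, "tx": 0, "ty": 0, "tz": 0.6, "wx": 0, "wy": 0, "wz": 0}, {"hand": 34, "tx": 0, "ty": 0, "tz": 0, "wx": 0, "wy": 0, "wz": 0}, {"hand": 60, "tx": 0, "ty": 0, "tz": 0, "wx": 0, "wy": 0, "wz": 0}, {"hand": 85, "tx": 0, "ty": 0, "tz": 0, "wx": 0, "wy": 0, "wz": 0}, {"hand": 85, "tx": 0, "ty": 0, "tz": 0, "wx": 0, "wy": 0, "wz": 0}, {"hand": 85, "tx": 0, "ty": 0, "tz": 0, "wx": 0, "wy": 0, "wz": 0}, {"hand": 85, "tx": 0, "ty": 0, "tz": 0, "wx": 0, "wy": 0, "wz": 0}]'

```text
clock: 12.38
eef_pos: [619.8, -170.9, 32.0]
tcp_rot: [-3.142, -0.0, 1.569]
contact_force: [0.3, -0.4, -0.4]
opening: 0.997
grasp_force: 0.0
```

arm_command --deltas '[{"hand": 85, "tx": 0, "ty": 0, "tz": -15, "wx": 0, "wy": 0, "wz": 0}, {"hand": 85, "tx": 0, "ty": 0, "tz": -30, "wx": 0, "wy": 0, "wz": 0}, {"hand": 85, "tx": 0, "ty": 0, "tz": -40, "wx": 0, "wy": 0, "wz": 0}, {"hand": 85, "tx": 0, "ty": 0, "tz": -50, "wx": 0, "wy": 0, "wz": 0}, {"hand": 85, "tx": 30, "ty": -45, "tz": 0, "wx": 0, "wy": 0, "wz": 0}, {"hand": 85, "tx": 30, "ty": -45, "tz": 0, "wx": 0, "wy": 0, "wz": 0}, {"hand": 85, "tx": 30, "ty": -45, "tz": 0, "wx": 0, "wy": 0, "wz": 0}, {"hand": 85, "tx": 30, "ty": -45, "tz": 0, "wx": 0, "wy": 0, "wz": 0}]'

```text
clock: 13.38
eef_pos: [438.8, -49.8, 167.9]
tcp_rot: [3.14, 0.0, 1.568]
contact_force: [0.2, 0.6, 0.4]
opening: 0.995
grasp_force: 0.0
```

Run:
```python
from h import *
s=r.sense();print(s['clock'],s['eef_pos'])
grab('side','s4');grab('top','t4');a=cv2.imread('pics/s4.png')[120:270,230:380];b=cv2.imread('pics/t4.png')[120:270,350:500]
cv2.imwrite('pics/c4.png',np.hstack([cv2.resize(i,(400,400),interpolation=cv2.INTER_CUBIC) for i in(a,b)]))
```

```text
13.375 [438.80082057 -49.82167657 167.93986179]
```

View pics/c4.png

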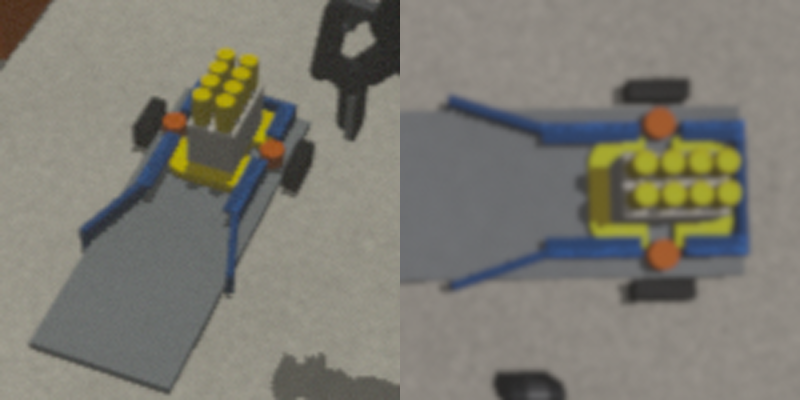

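The cassette stands upright at home. The notches at crop x≈660 line up with the rollers at (660,122) and (663,254), and the gripper is clear.

```bash
python3 -c "
from rig import r
print(r.sign_off())"
```

```text
the job is handed in; nothing more can be done
None
```

The yellow cassette is home in the rail, upright and released, with both orange rollers in its notches; the pink and green cassettes were not touched, and I handed the job in at about 13.5 s.

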